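Feel out the heavy side of the bunching machine's flywheel and hold it down

TASK

One side of the crank flywheel on the cigar-bunching machine hides a weight, and nothing shows where; a stiff bearing keeps the wheel wherever it is left. Take the crank handle and work it over to the opposite side of its circle and back to where it began (on round or in reverse), feeling by the effort where the heavy side is, then turn the wheel until the heavy side is at the bottom. Finish still gripping the handle, with the wheel held still like that, and leave the other things on the bench where they are.

Things in the scene. Friction and masses are not known exactly. Their poses are not given: they have to be found in the camera images.
- machine: Bench machine, fixed. z up; -y points out of the flywheel's face, along the crank handle. Origin on the bench right below the flywheel axle. Base plate 240 mm along x, y = -40 to +150 mm, 18 mm thick; grey housing 160 mm along x, y = +10 to +140 mm, 285 mm tall over its roller. Flywheel: closed steel disc, 190 mm across, 30 mm thick, front face at y = -45 mm, its level axle 175 mm above the bench.
- axle (a point): Point on the axle line level with the middle of the crank handle: (0, -110, 175) mm in the machine's frame, with the machine's axes; the handle's centre circles it at 70 mm. The wheel's bearing drags with a steady dry friction of 0.30 N m, 4.3 N at the handle. The hidden weight pulls with 0.18 to 0.28 N m when level with the axle, 2.6 to 4 N at the handle, so it never moves the wheel by itself.
- flywheel (a joint): Flywheel angle q in rad, no stops, any number of turns. 0: crank handle straight above the axle; growing q carries it from the top towards the machine's +x: handle centre at 70 mm x (sin q, 0, cos q) from point axle. Where the weight sits relative to the crank differs every time and cannot be seen; wheel and handle are otherwise balanced to 0.01 N m.
- crank_handle: Wooden crank handle: round sleeve 25 mm across and 70 mm long, level, parallel to the axle, 70 mm from it, swivelling freely on its pin so that the hand need not turn. Origin at its centre, which is 65 mm in front of the flywheel's face. Its y axis is the machine's y axis; its own turn about y means nothing.
- mould_half: wooden cigar-mould half, ribbed slab 240 x 100 x 32 mm, loose, to be left alone. Origin at the centre of its underside.
- ring_gauge: wooden sizing gauge, flat plate 110 x 50 x 6 mm with three holes, lying near the crank side of the machine, loose, to be left alone. Origin at the centre of its underside.
- paste_jar: jar, 60 mm across, 70 mm tall, loose, to be left alone. Origin at the centre of its underside.
- round_knife: round steel blade 110 mm across with a wooden back bar, 10 mm tall, loose, to be left alone. Origin at the centre of its underside.
- tamper: turned wooden tamper, 44 mm across, 90 mm tall, upright, loose, to be left alone. Origin at the centre of its underside.
- tube_block: pale wooden block 70 x 70 x 30 mm, loose, to be left alone. Origin at the centre of its underside.
- tool_cup: steel cup, 70 mm across, 85 mm tall, loose, to be left alone. Origin at the centre of its underside.

How it is judged:
On the way, in this order (a step that is already met when the one before it is completed fails the run):
1. the crank handle has been carried over to the opposite side of its circle (within about 35 degrees) (distance of crank_handle from where it was at the start of the episode above 0.133 m), for 0.02 s.
2. the crank handle has come back to where it began (within about 25 degrees) (distance of crank_handle from where it was at the start of the episode below 0.0301 m), for 0.02 s.
At the end, for the whole second after the job is handed in: The hidden weight is within 23 degrees (0.4 rad) of straight below the axle, the fingers are still gripping the crank handle (over 2 N) and the flywheel is still (angle between weight's own z axis and vertical above 2.7416 rad and contact force between crank_handle and the fingers above 2 N and velocity of joint flywheel between -0.1 and 0.1 rad/s); the arm keeps its last pose, push and grip.
It fails at once if a loose thing on the bench was shifted by more than 30 mm (distance of any of mould_half, ring_gauge, paste_jar, round_knife, tamper, tube_block, tool_cup from where it was at the start of the episode above 0.03 m).
It also fails if it takes over 67 s, if anything falls off the work surface, if the arm or the gripper's body presses on something with over 40 N, if the wrist force passes 120 N, or if a joint passes its speed limit or range.

ROBOT

A 6-joint arm with a two-finger parallel gripper is mounted at the origin on the work surface. World frame = base frame: x ahead of the robot, y to its left, z up, the work surface at z = 0. Lengths are in m, angles in rad, forces in N, time in s.
With the tool pointing down it reaches from about 0.425 to 1.125 m from the base axis. Payload 14.9 kg.
Tool frame: the origin (TCP) lies where the fingers leave the gripper's body, on its centre line; the fingertips stand 78 mm ahead of it and the grasp point (between the pads) lies 60 mm ahead of it; z points along the fingers, y is the line along which they close (so a half turn about z gives the same grasp; the last joint's range is limited). The gripper opens to 91 mm and grips with 3 to 60 N. Pads are 32 mm wide; open, the fingers measure 118 mm over their backs; the gripper's body (76 mm by 178 mm) begins 60 mm behind the grasp point.
Start: joints at [1.185, 0.379, 1.734, -0, 1.028, -0.033], TCP at [0.242, 0.657, 0.292] pointing down, gripper open.
Joint ranges: [-2.77, 2.77], [-0.74, 2.19], [0, 2.66], [-1.06, 4.2], [0.31, 2.87], [-3.08, 3.08]. Speed limits (rad/s): [1.89, 1.89, 2.39, 3.14, 3.14, 3.14].

INTERFACE

Orientations are given as a unit quaternion [x, y, z, w].
In Python, from plant import r, grab_frame, camera_model, recognise, pinpoint gives the robot as it stands. The module is installed in compiled form; this text tells all that it offers.
- The arm moves only by the tool servo_tool, never from a script. Its argument "commands" is text: rows parted by semicolons, each of 5 numbers parted by spaces: the gripper's target within -1 to 1 (shut at 1, half-way at 0, fully open at -1), then the shift along the tool's x, y, z in m, then the turn about the tool's z in degrees. A call has 1 to 20 rows; each row is the pose to reach, as a shift and turn from the pose commanded when the call began, along the tool's axes at that moment; what a row does not reach only later rows make up. A row lasts 1/12 s, in which the tool goes at most 41.7 mm and 7.16 degrees, less where a joint would pass 70% of its speed; a pose out of reach is approached as far as the arm can. A call with a gripper value outside its range is refused whole. The fingers move at their own pace and stop on an object; "newtons" is the grip in N (left out, the last holds). Time passes only in rows, so rows that repeat a pose let the fingers close. It gives the time, the measured TCP pose, the force, the opening and the grip force at its end, in the units of the state.
- r.state(): the state, without advancing time (a new reading comes with each control period).
- grab_frame(name): name is "scene" or "top"; returns the picture (480x640x3 uint8, red, green, blue); there is no depth.
- camera_model(name): a dict with "camera_matrix" (3x3 intrinsics, pixels), "R" (3x3) and "t" (3): a world point X has camera coordinates R X + t. Camera axes: x right, y down, z forward; pixel columns grow to the right and rows downward; lengths in m; the calibration is good to about 2 mm. A picture is of the moment at which its call begins. camera_model takes no time and is no camera call.
- r.close_job(): hands the job in; it is judged then, once.
Trained networks look in the newest picture that a camera, given by its name, has taken for a name from the list of things; names that differ only in an ending like _2 or _b are one class to them, and where a whole thing is asked for, a point or a joint stands for the part that bears it (a point fixed in the world has none). Each returns a list of dicts, best first, with "p" (0 to 1); they miss things now and then, are a little off and sometimes report something else, mostly with a low value. They report only what shows in the picture. A call takes as long as a camera call.
- recognise(thing, camera): "box" ([left, top, right, bottom] in pixels, round what is visible of it).
- pinpoint(thing, camera): "xy" ([column, row] in pixels: a listed point, or the origin of a listed thing).
The state is a dict: "clock": time; "joints": joint angles; "qd": joint speeds; "effort": joint torques, N m; "eef_pos": TCP position; "eef_rot": TCP orientation; "wrist_force": force on the tool from outside, world axes, zero at the start; "moment": the same for the moment, N m; "grip_width": opening from 0.0 (shut) to 1.0 (fully open); "gripper_force": force on a finger pad.
Only numpy, scipy, OpenCV 4.12 (cv2) and the standard library are available. Lean on these libraries where they do the work, as an engineer would, in place of code of your own. Each camera call takes 0.05 s, during which the arm holds its last target. There are 200 camera calls.

## Working session

There is one attempt and no reset: what is moved stays moved. The work goes in short steps, Python scripts to look and compute and a tool call to move; the robot and the scene stay as the last step left them, time stands still between calls to the robot, and variables do not carry over. Pictures are saved under pics/ and viewed, at most 10 in all, crops included, and the job is handed in when it is done.

Besides the shell and the picture viewer there is one more tool, called after "Call:" as a command line: name --argument value ..., lists and objects as JSON in quotes. servo_tool: Moves the arm, as the interface text tells. Its arguments: {"type":"object","properties":{"commands":{"type":"string"},"newtons":{"type":"number"}},"required":["commands"]}

```bash
mkdir -p pics; python3 - <<'E'
from plant import r, grab_frame, camera_model, recognise, pinpoint
import cv2,numpy as np
s=r.state(); print(s)
for c in("scene","top"):
    f=grab_frame(c); cv2.imwrite(f"pics/{c}0.png",f[:,:,::-1])
    m=camera_model(c); print(c,m["camera_matrix"].tolist(),np.round(m["R"],4).tolist(),m["t"].tolist())
    for t in("machine","axle","crank_handle","flywheel","ring_gauge","mould_half","paste_jar","round_knife","tamper","tube_block","tool_cup"):
        print(c,t,[(np.round(d["xy"]).tolist(),round(d["p"],2)) for d in pinpoint(t,c)[:2]])
    print([ (np.round(d["box"]).tolist(),d["p"]) for d in recognise("crank_handle",c)[:2]])
print(r.state()["clock"])
E
```

```text
{'clock': 0.0, 'joints': array([ 1.18468886e+00,  3.79428551e-01,  1.73476149e+00,  9.73393827e-06,
        1.02852340e+00, -3.32839366e-02]), 'qd': array([-1.43007900e-03, -5.20406255e-04, -1.37898628e-03, -4.37274857e-04,
        1.12688558e-03, -2.83531471e-05]), 'effort': array([-6.71300240e-04, -7.63732767e+01, -4.34350455e+01,  6.50151470e-02,
        4.24860755e-02, -4.86155943e-05]), 'eef_pos': array([0.24176188, 0.65659871, 0.29158379]), 'eef_rot': array([ 1.75500613e-01,  9.84479162e-01, -5.47253268e-04, -1.20729484e-04]), 'wrist_force': array([0.28828894, 0.15168823, 0.05612766]), 'moment': array([ 0.03775962, -0.02626702, -0.02446526]), 'gripper_force': 0.0, 'grip_width': 0.9987201774375569}
scene [[472.5302269666551, 0.0, 319.27409200423085], [0.0, 472.5302269666551, 233.7006746412916], [0.0, 0.0, 1.0]] [[-0.2088, 0.9777, -0.0216], [0.6039, 0.1116, -0.7892], [-0.7692, -0.1778, -0.6138]] [0.10935023847226127, -0.183021222884409, 1.5321850096300278]
scene machine [([390.0, 312.0], 0.6)]
scene axle []
scene crank_handle [([386.0, 375.0], 0.71), ([349.0, 206.0], 0.62)]Traceback (most recent call last):
  File "<stdin>", line 8, in <module>
ValueError: it knows: axle, crank_handle, machine, mould_half, paste_jar, ring_gauge, round_knife, tamper, tool_cup, tube_block
```

```bash
python3 - <<'E'
from plant import r, grab_frame, camera_model, recognise, pinpoint
import cv2,numpy as np
for c in("scene","top"):
    f=grab_frame(c); cv2.imwrite(f"pics/{c}0.png",f[:,:,::-1])
    m=camera_model(c); print(c,m["camera_matrix"].tolist(),np.round(m["R"],4).tolist(),m["t"].tolist())
    for t in("machine","axle","crank_handle","ring_gauge","mould_half","paste_jar","round_knife","tamper","tube_block","tool_cup"):
        print(c,t,[(np.round(d["xy"]).tolist(),round(d["p"],2)) for d in pinpoint(t,c)[:2]])
    print([ (np.round(d["box"]).tolist(),d["p"]) for d in recognise("crank_handle",c)[:2]])
print(r.state()["clock"])
E
```

```text
scene [[472.5302269666551, 0.0, 319.27409200423085], [0.0, 472.5302269666551, 233.7006746412916], [0.0, 0.0, 1.0]] [[-0.2088, 0.9777, -0.0216], [0.6039, 0.1116, -0.7892], [-0.7692, -0.1778, -0.6138]] [0.10935023847226127, -0.183021222884409, 1.5321850096300278]
scene machine [([394.0, 310.0], 0.55)]
scene axle []
scene crank_handle [([348.0, 207.0], 0.86)]
scene ring_gauge [([345.0, 291.0], 0.72)]
scene mould_half [([347.0, 208.0], 0.67), ([155.0, 277.0], 0.59)]
scene paste_jar [([384.0, 374.0], 0.91)]
scene round_knife [([205.0, 228.0], 0.92)]
scene tamper [([529.0, 365.0], 0.57)]
scene tube_block [([484.0, 260.0], 0.86)]
scene tool_cup [([496.0, 293.0], 0.72)]
[([332.0, 197.0, 366.0, 216.0], 0.82)]
top [[471.35658084627136, 0.0, 318.5226790886181], [0.0, 471.35658084627136, 238.06708090950926], [0.0, 0.0, 1.0]] [[-0.0291, -0.9993, 0.0221], [-0.9975, 0.0277, -0.0643], [0.0637, -0.0239, -0.9977]] [-0.007367267208502264, 0.5648131135528411, 1.4421712487288405]
top machine []
top axle []
top crank_handle [([288.0, 253.0], 0.8)]
top ring_gauge [([293.0, 258.0], 0.76), ([258.0, 244.0], 0.48)]
top mould_half [([443.0, 236.0], 0.75)]
top paste_jar [([254.0, 190.0], 0.73)]
top round_knife [([430.0, 301.0], 0.82)]
top tamper [([163.0, 217.0], 0.62)]
top tube_block [([185.0, 312.0], 0.79)]
top tool_cup [([181.0, 275.0], 0.74), ([286.0, 251.0], 0.61)]
[([274.0, 246.0, 302.0, 260.0], 0.49)]
1.4
```

View pics/scene0.png

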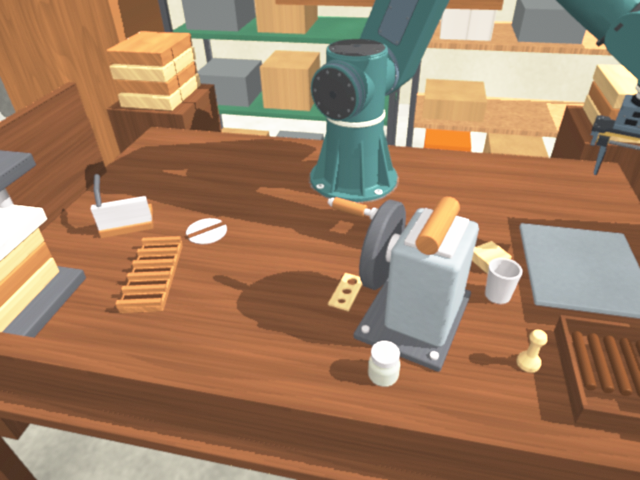

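View pics/top0.png

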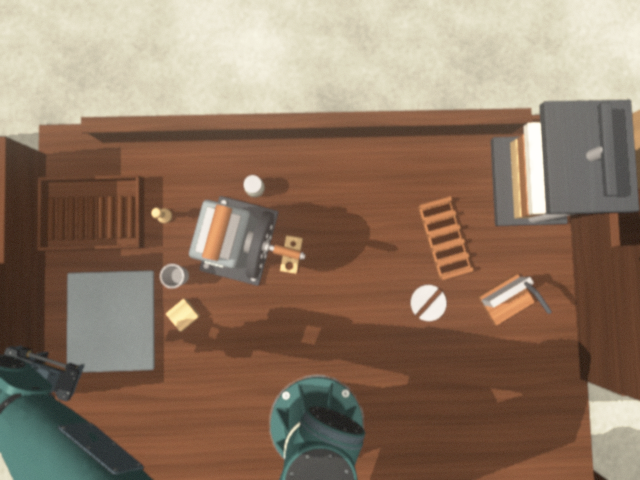

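The handle sits at about (349,207) in the scene view and (288,253) in the top view. It is high on the robot side of the wheel, above the ring gauge at (293,255 top). I'll zoom in on the machine to get its yaw.

```bash
python3 - <<'E'
import cv2,numpy as np
a=cv2.imread("pics/scene0.png")[185:385,310:490]; b=cv2.imread("pics/top0.png")[180:300,175:315]
cv2.imwrite("pics/c.png",np.hstack([cv2.resize(a,None,fx=3,fy=3,interpolation=cv2.INTER_CUBIC)[:600]][:1]))
cv2.imwrite("pics/d.png",cv2.resize(b,None,fx=5,fy=5,interpolation=cv2.INTER_CUBIC))
E
```

```text
(no output)
```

View pics/c.png

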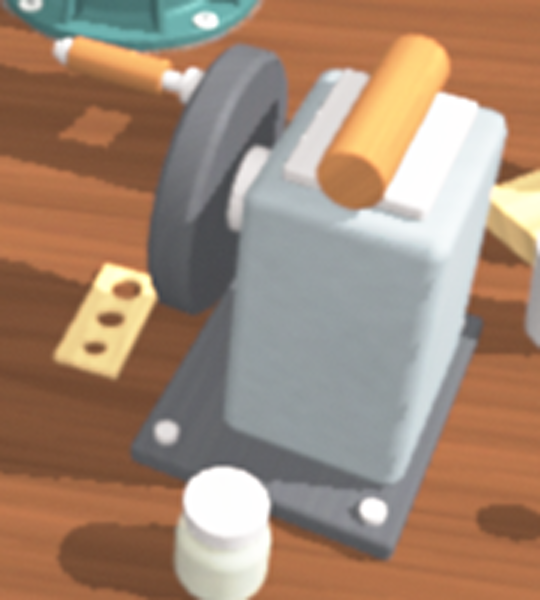

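View pics/d.png

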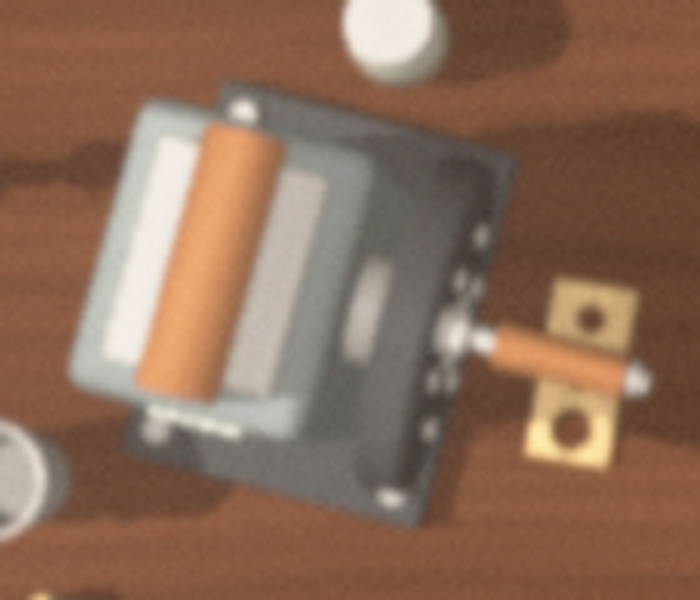

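```bash
cat > h.py <<'E'
import numpy as np
from plant import camera_model
from scipy.optimize import least_squares
M={c:camera_model(c) for c in("scene","top")}
def proj(c,X):
    m=M[c]; p=m["camera_matrix"]@(np.array(m["R"])@X+m["t"]); return p[:2]/p[2]
def world(p,X):
    c,s=np.cos(p[2]),np.sin(p[2]); return np.array([p[0]+c*X[0]-s*X[1],p[1]+s*X[0]+c*X[1],X[2]])
E
python3 - <<'E'
from h import *
S=lambda u,v:(310+u/3,185+v/3); T=lambda u,v:(175+u/5,180+v/5)
obs=[("top",T(515,157),(.12,-.04,.018)),("top",T(415,525),(-.12,-.04,.018)),("top",T(222,85),(.12,.15,.018)),("top",T(125,445),(-.12,.15,.018)),
("scene",S(135,455),(.12,-.04,.018)),("scene",S(388,555),(.12,.15,.018)),("scene",S(480,322),(-.12,.15,.018)),
("top",T(490,345),-.075),("top",T(628,378),-.145),("scene",S(68,52),-.145),("scene",S(168,77),-.075)]
def f(p,full=True):
    o=[]
    for c,uv,X in obs:
        if np.isscalar(X): X=(.07*np.sin(p[3]),X,.175+.07*np.cos(p[3]))
        o.append(proj(c,world(p,X))-uv)
    return np.ravel(o)
for q0 in(0,-1,1):
    s=least_squares(f,[.35,.1,-.2,q0],loss="soft_l1",x_scale=.1); print(s.x,s.cost)
print(np.round(f(s.x).reshape(-1,2),1).tolist())
p=s.x; print("handle",world(p,(.07*np.sin(p[3]),-.11,.175+.07*np.cos(p[3]))),"axle",world(p,(0,-.11,.175)))
# independent triangulation of the handle centre
g=lambda X:np.r_[proj("scene",X)-(348.8,206.4),proj("top",X)-(287.2,252.3)]
print(least_squares(g,[.4,0,.2]).x, least_squares(g,[.4,0,.2]).cost)
E
```

```text
[ 0.55428148  0.17027887 -0.27802463 -0.12304436] 14.073437135880875
[ 0.5542815   0.17027886 -0.27802456 -0.12304493] 14.073437135899782
[ 0.55428146  0.17027887 -0.27802468 -0.12304399] 14.073437135928602
[[0.3, -2.5], [0.6, -0.9], [-0.5, -3.3], [-1.5, -0.2], [-3.4, -2.7], [0.5, -1.6], [0.3, -1.6], [0.4, -0.3], [-1.2, -0.3], [1.4, -0.5], [-1.1, -0.3]]
handle [0.51582977 0.06686089 0.24447077] axle [0.52409122 0.06450293 0.175     ]
[0.51497049 0.06543887 0.2428352 ] 0.04383096436017312
```

Call:
servo_tool --commands "-1 0 0 -0.04 0; -1 0 0 -0.08 0; -1 0 0 -0.12 0; -1 0 0 -0.15 0; -1 -0.03 -0.03 -0.15 6; -1 -0.06 -0.06 -0.15 12; -1 -0.09 -0.09 -0.15 18; -1 -0.12 -0.12 -0.15 24; -1 -0.15 -0.15 -0.15 30; -1 -0.18 -0.18 -0.15 36; -1 -0.21 -0.21 -0.15 42; -1 -0.24 -0.24 -0.15 48; -1 -0.27 -0.27 -0.15 54; -1 -0.30 -0.30 -0.15 60; -1 -0.33 -0.33 -0.15 66; -1 -0.36 -0.36 -0.15 72; -1 -0.39 -0.39 -0.15 78; -1 -0.42 -0.42 -0.15 84; -1 -0.45 -0.45 -0.15 85.7; -1 -0.461 -0.459 -0.15 85.7"

```text
clock: 3.07
eef_pos: [0.5167, 0.0637, 0.4425]
eef_rot: [0.799, 0.601, 0.0, 0.0]
wrist_force: [0.2, 0.8, 0.1]
grip_width: 1.004
gripper_force: 0.0
```

```bash
python3 - <<'E'
from h import *
from plant import r
def tri(a,b): 
    g=lambda X:np.r_[proj("scene",X)-a,proj("top",X)-b]
    s=least_squares(g,[.4,0,.2]); return s.x,s.cost
S=lambda u,v:np.array((310+u/3,185+v/3)); T=lambda u,v:np.array((175+u/5,180+v/5))
A=tri(S(68,52),T(628,378)); B=tri(S(168,77),T(490,345)); print(A,B)
d=B[0]-A[0]; print(np.linalg.norm(d),np.arctan2(-d[0],d[1]))
for t in ((135,455),(515,157)),((388,555),(222,85)),((480,322),(125,445)): print(tri(S(*t[0]),T(*t[1])))
s=r.state(); print(s["clock"],s["eef_pos"],s["eef_rot"],s["joints"],s["wrist_force"])
E
```

```text
(array([0.50547351, 0.0301232 , 0.24238851]), np.float64(9.476112455177556e-06)) (array([0.52461253, 0.10231795, 0.24337782]), np.float64(0.060846308614252116))
0.07469513853866423 -0.2591415765116753
(array([0.65211022, 0.10406427, 0.00282775]), np.float64(0.7922789406672174))
(array([0.70296078, 0.2826927 , 0.00260568]), np.float64(0.013401901945065995))
(array([0.4794077 , 0.34664747, 0.0117476 ]), np.float64(0.39847977698877446))
3.0667 [0.51665596 0.06371143 0.44249068] [7.99355839e-01 6.00857800e-01 1.60643517e-04 3.49058491e-04] [ 7.80745325e-02 -6.91657051e-02  1.96955820e+00 -4.40430890e-04
  1.24055442e+00  3.59865853e-01] [0.21298885 0.83595432 0.11608677]
```

```bash
python3 - <<'E'
from h import *
S=lambda u,v:(310+u/3,185+v/3); T=lambda u,v:(175+u/5,180+v/5)
z=.003
obs=[("top",T(515,157),(.12,-.04,z)),("top",T(415,525),(-.12,-.04,z)),("top",T(222,85),(.12,.15,z)),("top",T(125,445),(-.12,.15,z)),
("scene",S(135,455),(.12,-.04,z)),("scene",S(388,555),(.12,.15,z)),("scene",S(480,322),(-.12,.15,z+.008)),
("top",T(490,345),-.075),("top",T(628,378),-.145),("scene",S(68,52),-.145),("scene",S(168,77),-.075)]
def f(p):
    o=[]
    for c,uv,X in obs:
        if np.isscalar(X): X=(.07*np.sin(p[3]),X,.175+.07*np.cos(p[3]))
        o.append(proj(c,world(p,X))-uv)
    return np.ravel(o)
s=least_squares(f,[.35,.1,-.2,0],loss="soft_l1",x_scale=.1); p=s.x;print(p,s.cost)
print(np.round(f(s.x).reshape(-1,2),1).tolist())
print("handle",world(p,(.07*np.sin(p[3]),-.11,.175+.07*np.cos(p[3]))),"axle",world(p,(0,-.11,.175)))
E
```

```text
[ 0.54885692  0.17181545 -0.27846823 -0.03791677] 6.704800480796267
[[0.1, -0.2], [0.6, 0.7], [-0.0, -0.8], [-0.8, 1.6], [-2.5, 0.1], [0.3, 0.9], [0.4, -1.0], [0.4, -0.4], [-1.2, -0.4], [1.3, -0.6], [-1.2, -0.4]]
handle [0.51606845 0.06678232 0.24494969] axle [0.51861977 0.06605291 0.175     ]
```

Call:
servo_tool --commands "-1 0 0 0.04 0; -1 0.001 -0.001 0.08 0; -1 0.001 -0.001 0.11 0; -1 0.001 -0.001 0.13 0; -1 0.001 -0.001 0.138 0; -1 0.001 -0.001 0.138 0; -1 0.001 -0.001 0.138 0; -1 0.001 -0.001 0.138 0"

```text
clock: 3.73
eef_pos: [0.516, 0.0682, 0.3059]
eef_rot: [0.798, 0.602, 0.001, 0.001]
wrist_force: [-0.2, -0.7, 1.1]
grip_width: 1.0
gripper_force: 0.0
```

Call:
servo_tool --commands "1 0 0 0 0; 1 0 0 0 0; 1 0 0 0 0; 1 0 0 0 0; 1 0 0 0 0; 1 0 0 0 0; 1 0 0 0 0; 1 0 0 0 0; 1 0 0 0 0; 1 0 0 0 0; 1 0 0 0 0; 1 0 0 0 0" --newtons 30

```text
clock: 4.73
eef_pos: [0.5155, 0.0681, 0.3044]
eef_rot: [0.798, 0.602, 0.0, 0.0]
wrist_force: [2.8, -1.6, -0.1]
grip_width: 0.263
gripper_force: 30.0
```

```bash
python3 - <<'E'
from plant import *
import cv2,numpy as np
a=grab_frame("scene")[150:350,250:500];b=grab_frame("top")[170:320,165:352]
cv2.imwrite("pics/g.png",np.hstack([cv2.resize(a,(500,400)),cv2.resize(b,(299,400))[:, :298]])[:,:,::-1])
s=r.state(); print(s["clock"],s["joints"],s["wrist_force"],s["eef_pos"])
E
```

```text
4.8333 [ 8.65052380e-02  7.65395051e-02  2.08858258e+00 -1.01662443e-04
  9.75861443e-01  3.64424998e-01] [ 3.11053603 -0.26500315  0.92985554] [0.51544404 0.06807152 0.3043705 ]
```

View pics/g.png

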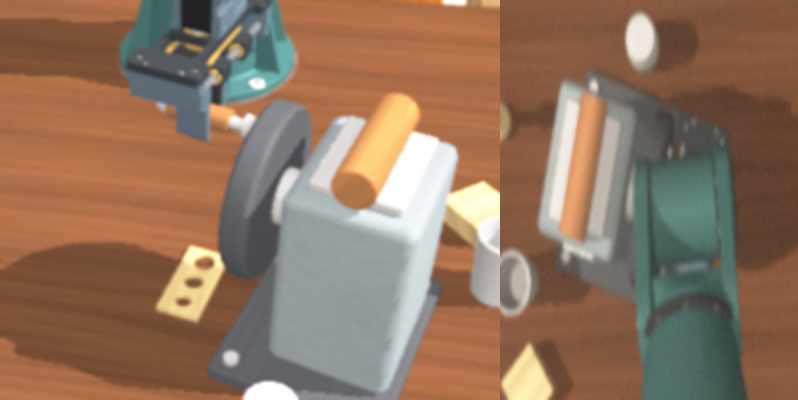

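```bash
cat > seg.py <<'E'
import numpy as np,sys
def seg(a,b,n,corr=(0,0)):  # deg, n rows; corr mm (tool y,z)
    q=np.radians(np.linspace(a,b,n+1)); y=70*(np.sin(q)-np.sin(q[0])); z=-70*(np.cos(q)-np.cos(q[0]))
    w=np.linspace(0,1,n+1)
    return "; ".join(f"1 0 {(v+c*corr[0])/1e3:.4f} {(u+c*corr[1])/1e3:.4f} 0" for v,u,c in zip(y[1:],z[1:],w[1:]))
if __name__=="__main__":
    a,b,st,n=map(float,sys.argv[1:5])
    for x in np.arange(a,b,st) if st>0 else np.arange(a,b,st): print(x,"->",x+st,":",seg(x,x+st,int(n)))
E
python3 seg.py -4 41 15 6
```

```text
-4.0 -> 11.0 : 1 0 0.0031 -0.0001 0; 1 0 0.0061 -0.0002 0; 1 0 0.0092 -0.0000 0; 1 0 0.0122 0.0002 0; 1 0 0.0152 0.0006 0; 1 0 0.0182 0.0011 0
11.0 -> 26.0 : 1 0 0.0030 0.0006 0; 1 0 0.0059 0.0014 0; 1 0 0.0089 0.0023 0; 1 0 0.0117 0.0034 0; 1 0 0.0146 0.0045 0; 1 0 0.0173 0.0058 0
26.0 -> 41.0 : 1 0 0.0027 0.0014 0; 1 0 0.0054 0.0029 0; 1 0 0.0079 0.0045 0; 1 0 0.0105 0.0063 0; 1 0 0.0129 0.0081 0; 1 0 0.0152 0.0101 0
```

Call:
servo_tool --commands "1 0 0.0031 -0.0001 0; 1 0 0.0061 -0.0002 0; 1 0 0.0092 0 0; 1 0 0.0122 0.0002 0; 1 0 0.0152 0.0006 0; 1 0 0.0182 0.0011 0"

```text
clock: 5.33
eef_pos: [0.5327, 0.0631, 0.3031]
eef_rot: [0.798, 0.602, -0.0, -0.0]
wrist_force: [-3.3, -0.4, 4.1]
grip_width: 0.267
gripper_force: 30.0
```

Call:
servo_tool --commands "1 0 0.0030 0.0006 0; 1 0 0.0059 0.0014 0; 1 0 0.0089 0.0023 0; 1 0 0.0117 0.0034 0; 1 0 0.0146 0.0045 0; 1 0 0.0173 0.0058 0"

```text
clock: 5.83
eef_pos: [0.5495, 0.0582, 0.2971]
eef_rot: [0.798, 0.602, -0.0, -0.0]
wrist_force: [-4.8, -2.2, 1.6]
grip_width: 0.274
gripper_force: 30.0
```

Call:
servo_tool --commands "1 0 0.0027 0.0014 0; 1 0 0.0054 0.0029 0; 1 0 0.0079 0.0045 0; 1 0 0.0105 0.0063 0; 1 0 0.0129 0.0081 0; 1 0 0.0152 0.0101 0"

```text
clock: 6.33
eef_pos: [0.564, 0.054, 0.2868]
eef_rot: [0.798, 0.602, -0.0, -0.0]
wrist_force: [-4.0, -3.7, 1.3]
grip_width: 0.266
gripper_force: 30.0
```

```bash
python3 seg.py 41 101 15 6; python3 -c "
from plant import r; s=r.state(); print(s['wrist_force'],s['moment'],s['eef_pos'])"
```

```text
41.0 -> 56.0 : 1 0 0.0023 0.0021 0; 1 0 0.0044 0.0042 0; 1 0 0.0065 0.0064 0; 1 0 0.0085 0.0088 0; 1 0 0.0103 0.0112 0; 1 0 0.0121 0.0137 0
56.0 -> 71.0 : 1 0 0.0017 0.0026 0; 1 0 0.0032 0.0052 0; 1 0 0.0046 0.0079 0; 1 0 0.0059 0.0107 0; 1 0 0.0071 0.0135 0; 1 0 0.0082 0.0164 0
71.0 -> 86.0 : 1 0 0.0009 0.0029 0; 1 0 0.0017 0.0059 0; 1 0 0.0024 0.0088 0; 1 0 0.0030 0.0118 0; 1 0 0.0034 0.0149 0; 1 0 0.0036 0.0179 0
86.0 -> 101.0 : 1 0 0.0001 0.0031 0; 1 0 0.0002 0.0061 0; 1 0 0.0000 0.0092 0; 1 0 -0.0002 0.0122 0; 1 0 -0.0006 0.0152 0; 1 0 -0.0011 0.0182 0
[-4.0174526  -3.65433478  1.25907804] [-0.7241185   0.75911396 -0.10648061] [0.56404754 0.0539952  0.28684358]
```

Call:
servo_tool --commands "1 0 0.0023 0.0021 0; 1 0 0.0044 0.0042 0; 1 0 0.0065 0.0064 0; 1 0 0.0085 0.0088 0; 1 0 0.0103 0.0112 0; 1 0 0.0121 0.0137 0"

```text
clock: 6.83
eef_pos: [0.5756, 0.0506, 0.273]
eef_rot: [0.798, 0.602, -0.0, -0.0]
wrist_force: [-4.6, -3.7, -0.3]
grip_width: 0.27
gripper_force: 30.0
```

Call:
servo_tool --commands "1 0 0.0017 0.0026 0; 1 0 0.0032 0.0052 0; 1 0 0.0046 0.0079 0; 1 0 0.0059 0.0107 0; 1 0 0.0071 0.0135 0; 1 0 0.0082 0.0164 0"

```text
clock: 7.33
eef_pos: [0.5832, 0.0484, 0.2565]
eef_rot: [0.798, 0.602, -0.001, -0.0]
wrist_force: [-5.3, -4.0, 1.0]
grip_width: 0.266
gripper_force: 30.0
```

Call:
servo_tool --commands "1 0 0.0009 0.0029 0; 1 0 0.0017 0.0059 0; 1 0 0.0024 0.0088 0; 1 0 0.0030 0.0118 0; 1 0 0.0034 0.0149 0; 1 0 0.0036 0.0179 0"

```text
clock: 7.83
eef_pos: [0.5866, 0.0475, 0.2385]
eef_rot: [0.798, 0.602, -0.001, -0.0]
wrist_force: [-5.9, -3.9, 1.3]
grip_width: 0.265
gripper_force: 30.0
```

```bash
python3 seg.py 101 191 15 6
```

```text
101.0 -> 116.0 : 1 0 -0.0006 0.0030 0; 1 0 -0.0014 0.0059 0; 1 0 -0.0023 0.0089 0; 1 0 -0.0034 0.0117 0; 1 0 -0.0045 0.0146 0; 1 0 -0.0058 0.0173 0
116.0 -> 131.0 : 1 0 -0.0014 0.0027 0; 1 0 -0.0029 0.0054 0; 1 0 -0.0045 0.0079 0; 1 0 -0.0063 0.0105 0; 1 0 -0.0081 0.0129 0; 1 0 -0.0101 0.0152 0
131.0 -> 146.0 : 1 0 -0.0021 0.0023 0; 1 0 -0.0042 0.0044 0; 1 0 -0.0064 0.0065 0; 1 0 -0.0088 0.0085 0; 1 0 -0.0112 0.0103 0; 1 0 -0.0137 0.0121 0
146.0 -> 161.0 : 1 0 -0.0026 0.0017 0; 1 0 -0.0052 0.0032 0; 1 0 -0.0079 0.0046 0; 1 0 -0.0107 0.0059 0; 1 0 -0.0135 0.0071 0; 1 0 -0.0164 0.0082 0
161.0 -> 176.0 : 1 0 -0.0029 0.0009 0; 1 0 -0.0059 0.0017 0; 1 0 -0.0088 0.0024 0; 1 0 -0.0118 0.0030 0; 1 0 -0.0149 0.0034 0; 1 0 -0.0179 0.0036 0
176.0 -> 191.0 : 1 0 -0.0031 0.0001 0; 1 0 -0.0061 0.0002 0; 1 0 -0.0092 0.0000 0; 1 0 -0.0122 -0.0002 0; 1 0 -0.0152 -0.0006 0; 1 0 -0.0182 -0.0011 0
```

Call:
servo_tool --commands "1 0 0.0001 0.0031 0; 1 0 0.0002 0.0061 0; 1 0 0 0.0092 0; 1 0 -0.0002 0.0122 0; 1 0 -0.0006 0.0152 0; 1 0 -0.0011 0.0182 0"

```text
clock: 8.33
eef_pos: [0.5854, 0.0478, 0.2204]
eef_rot: [0.798, 0.602, -0.001, -0.0]
wrist_force: [-7.1, -3.9, 2.5]
grip_width: 0.266
gripper_force: 30.0
```

Call:
servo_tool --commands "1 0 -0.0006 0.0030 0; 1 0 -0.0014 0.0059 0; 1 0 -0.0023 0.0089 0; 1 0 -0.0034 0.0117 0; 1 0 -0.0045 0.0146 0; 1 0 -0.0058 0.0173 0"

```text
clock: 8.83
eef_pos: [0.5796, 0.0495, 0.2031]
eef_rot: [0.798, 0.602, -0.001, -0.001]
wrist_force: [-9.3, -2.4, 5.0]
grip_width: 0.265
gripper_force: 30.0
```

Call:
servo_tool --commands "1 0 -0.0014 0.0027 0; 1 0 -0.0029 0.0054 0; 1 0 -0.0045 0.0079 0; 1 0 -0.0063 0.0105 0; 1 0 -0.0081 0.0129 0; 1 0 -0.0101 0.0152 0"

```text
clock: 9.33
eef_pos: [0.5701, 0.0523, 0.1883]
eef_rot: [0.798, 0.602, -0.001, -0.0]
wrist_force: [-8.8, -2.7, 9.3]
grip_width: 0.269
gripper_force: 30.0
```

Call:
servo_tool --commands "1 0 -0.0021 0.0023 0; 1 0 -0.0042 0.0044 0; 1 0 -0.0064 0.0065 0; 1 0 -0.0088 0.0085 0; 1 0 -0.0112 0.0103 0; 1 0 -0.0137 0.0121 0"

```text
clock: 9.83
eef_pos: [0.5574, 0.0559, 0.1767]
eef_rot: [0.798, 0.602, -0.0, 0.0]
wrist_force: [-7.7, -4.7, 12.8]
grip_width: 0.27
gripper_force: 30.0
```

```bash
cat > fit.py <<'E'
import numpy as np
from scipy.optimize import least_squares
D=np.array([[float(v) for v in l.split()] for l in open("data.txt") if l.strip()])
P,F=D[:,:3],D[:,3:6]; sg=D[:,6]
yaw=-.281; ex=np.array([np.cos(yaw),np.sin(yaw),0]); 
X=P@ex; Z=P[:,2]
c=least_squares(lambda c:np.hypot(X-c[0],Z-c[1])-.07,[X.mean(),Z.mean()]).x
q=np.unwrap(np.arctan2(X-c[0],Z-c[1])); rad=np.hypot(X-c[0],Z-c[1])
ft=-(F@ex)*np.cos(q)+F[:,2]*np.sin(q)   # effort applied by hand along +q
fr=(F@ex)*np.sin(q)+F[:,2]*np.cos(q)
print("centre",c,"rad",np.round(rad*1e3,1))
for a,b,d in zip(np.degrees(q),ft,fr): print(round(a,1),"ft %.2f fr %.2f"%(b,d))
# ft = s*fc - A sin(q+phi) : weight at angle q+phi from top
A=np.c_[sg,np.sin(q),np.cos(q)]
def sh(w,name):
    print(name,"fc %.2f A %.2f phi %.1f deg -> target q %.1f"%(w[0],np.hypot(w[1],w[2]),np.degrees(np.arctan2(-w[2],-w[1])),180-np.degrees(np.arctan2(-w[2],-w[1]))))
w,*_=np.linalg.lstsq(A,ft,rcond=None); sh(w,"free"); print("res",np.round(ft-A@w,1))
w2,*_=np.linalg.lstsq(A[:,1:],ft-4.3*sg,rcond=None); sh(np.r_[4.3,w2],"fc=4.3")
E
cat > data.txt <<'E'
0.5327 0.0631 0.3031 -3.3 -0.4 4.1 1
0.5495 0.0582 0.2971 -4.8 -2.2 1.6 1
0.564 0.054 0.2868 -4.0 -3.7 1.3 1
0.5756 0.0506 0.273 -4.6 -3.7 -0.3 1
0.5832 0.0484 0.2565 -5.3 -4.0 1.0 1
0.5866 0.0475 0.2385 -5.9 -3.9 1.3 1
E
python3 fit.py
```

```text
centre [0.48050631 0.23446262] rad [70.  70.  69.9 70.  70.  70. ]
11.4 ft 3.81 fr 3.42
26.6 ft 4.29 fr -0.36
41.6 ft 2.97 fr -0.90
56.6 ft 1.62 fr -3.00
71.6 ft 2.20 fr -3.47
86.7 ft 1.56 fr -4.50
free fc 3.73 A 2.44 phi -22.6 deg -> target q 202.6
res [-0.4  0.7  0.  -0.7  0.3  0. ]
fc=4.3 fc 4.30 A 2.78 phi -10.9 deg -> target q 190.9
```

Call:
servo_tool --commands "1 0 -0.0026 0.0016 0; 1 0 -0.0052 0.0029 0; 1 0 -0.0079 0.0041 0; 1 0 -0.0107 0.0052 0; 1 0 -0.0135 0.0062 0; 1 0 -0.0164 0.0072 0"

```text
clock: 10.33
eef_pos: [0.5424, 0.0603, 0.1689]
eef_rot: [0.798, 0.602, 0.001, 0.001]
wrist_force: [4.8, -6.6, -10.3]
grip_width: 0.265
gripper_force: 30.0
```

Call:
servo_tool --commands "1 0 -0.0029 0.0009 0; 1 0 -0.0059 0.0017 0; 1 0 -0.0088 0.0024 0; 1 0 -0.0118 0.0030 0; 1 0 -0.0149 0.0034 0; 1 0 -0.0179 0.0036 0"

```text
clock: 10.83
eef_pos: [0.5246, 0.0654, 0.1649]
eef_rot: [0.798, 0.602, 0.0, 0.0]
wrist_force: [4.8, -2.0, -14.6]
grip_width: 0.266
gripper_force: 30.0
```

Call:
servo_tool --commands "1 0 -0.0031 0.0001 0; 1 0 -0.0061 0.0002 0; 1 0 -0.0092 0 0; 1 0 -0.0122 -0.0002 0; 1 0 -0.0152 -0.0006 0; 1 0 -0.0182 -0.0011 0"

```text
clock: 11.33
eef_pos: [0.5059, 0.0708, 0.1662]
eef_rot: [0.798, 0.602, -0.001, -0.001]
wrist_force: [2.0, 4.8, -21.9]
grip_width: 0.266
gripper_force: 30.0
```

```bash
python3 seg.py 191 356 15 6
```

```text
191.0 -> 206.0 : 1 0 -0.0030 -0.0006 0; 1 0 -0.0059 -0.0014 0; 1 0 -0.0089 -0.0023 0; 1 0 -0.0117 -0.0034 0; 1 0 -0.0146 -0.0045 0; 1 0 -0.0173 -0.0058 0
206.0 -> 221.0 : 1 0 -0.0027 -0.0014 0; 1 0 -0.0054 -0.0029 0; 1 0 -0.0079 -0.0045 0; 1 0 -0.0105 -0.0063 0; 1 0 -0.0129 -0.0081 0; 1 0 -0.0152 -0.0101 0
221.0 -> 236.0 : 1 0 -0.0023 -0.0021 0; 1 0 -0.0044 -0.0042 0; 1 0 -0.0065 -0.0064 0; 1 0 -0.0085 -0.0088 0; 1 0 -0.0103 -0.0112 0; 1 0 -0.0121 -0.0137 0
236.0 -> 251.0 : 1 0 -0.0017 -0.0026 0; 1 0 -0.0032 -0.0052 0; 1 0 -0.0046 -0.0079 0; 1 0 -0.0059 -0.0107 0; 1 0 -0.0071 -0.0135 0; 1 0 -0.0082 -0.0164 0
251.0 -> 266.0 : 1 0 -0.0009 -0.0029 0; 1 0 -0.0017 -0.0059 0; 1 0 -0.0024 -0.0088 0; 1 0 -0.0030 -0.0118 0; 1 0 -0.0034 -0.0149 0; 1 0 -0.0036 -0.0179 0
266.0 -> 281.0 : 1 0 -0.0001 -0.0031 0; 1 0 -0.0002 -0.0061 0; 1 0 -0.0000 -0.0092 0; 1 0 0.0002 -0.0122 0; 1 0 0.0006 -0.0152 0; 1 0 0.0011 -0.0182 0
281.0 -> 296.0 : 1 0 0.0006 -0.0030 0; 1 0 0.0014 -0.0059 0; 1 0 0.0023 -0.0089 0; 1 0 0.0034 -0.0117 0; 1 0 0.0045 -0.0146 0; 1 0 0.0058 -0.0173 0
296.0 -> 311.0 : 1 0 0.0014 -0.0027 0; 1 0 0.0029 -0.0054 0; 1 0 0.0045 -0.0079 0; 1 0 0.0063 -0.0105 0; 1 0 0.0081 -0.0129 0; 1 0 0.0101 -0.0152 0
311.0 -> 326.0 : 1 0 0.0021 -0.0023 0; 1 0 0.0042 -0.0044 0; 1 0 0.0064 -0.0065 0; 1 0 0.0088 -0.0085 0; 1 0 0.0112 -0.0103 0; 1 0 0.0137 -0.0121 0
326.0 -> 341.0 : 1 0 0.0026 -0.0017 0; 1 0 0.0052 -0.0032 0; 1 0 0.0079 -0.0046 0; 1 0 0.0107 -0.0059 0; 1 0 0.0135 -0.0071 0; 1 0 0.0164 -0.0082 0
341.0 -> 356.0 : 1 0 0.0029 -0.0009 0; 1 0 0.0059 -0.0017 0; 1 0 0.0088 -0.0024 0; 1 0 0.0118 -0.0030 0; 1 0 0.0149 -0.0034 0; 1 0 0.0179 -0.0036 0
```

Call:
servo_tool --commands "1 0 -0.0030 -0.0004 0; 1 0 -0.0059 -0.0011 0; 1 0 -0.0089 -0.0018 0; 1 0 -0.0117 -0.0028 0; 1 0 -0.0146 -0.0038 0; 1 0 -0.0173 -0.0050 0"

```text
clock: 11.83
eef_pos: [0.4897, 0.0755, 0.1718]
eef_rot: [0.798, 0.602, -0.0, -0.0]
wrist_force: [1.1, 5.1, -15.6]
grip_width: 0.266
gripper_force: 30.0
```

Call:
servo_tool --commands "1 0 -0.0027 -0.0014 0; 1 0 -0.0054 -0.0029 0; 1 0 -0.0079 -0.0045 0; 1 0 -0.0105 -0.0063 0; 1 0 -0.0129 -0.0081 0; 1 0 -0.0152 -0.0101 0"

```text
clock: 12.33
eef_pos: [0.4751, 0.0797, 0.182]
eef_rot: [0.798, 0.602, -0.0, -0.0]
wrist_force: [-2.4, 7.2, -13.6]
grip_width: 0.267
gripper_force: 30.0
```

```bash
cat >> data.txt <<'E'
0.5854 0.0478 0.2204 -7.1 -3.9 2.5 1
0.5796 0.0495 0.2031 -9.3 -2.4 5.0 1
0.5701 0.0523 0.1883 -8.8 -2.7 9.3 1
0.5574 0.0559 0.1767 -7.7 -4.7 12.8 1
0.5424 0.0603 0.1689 4.8 -6.6 -10.3 1
0.5246 0.0654 0.1649 4.8 -2.0 -14.6 1
0.5059 0.0708 0.1662 2.0 4.8 -21.9 1
E
python3 fit.py
```

```text
centre [0.48053192 0.23455411] rad [69.9 69.9 69.9 70.  69.9 70.  70.1 70.1 70.1 70.1 69.9 69.9 69.8]
11.4 ft 3.81 fr 3.42
26.6 ft 4.29 fr -0.36
41.6 ft 2.97 fr -0.90
56.7 ft 1.61 fr -3.00
71.7 ft 2.20 fr -3.47
86.8 ft 1.56 fr -4.51
101.6 ft 1.29 fr -6.13
116.7 ft 0.76 fr -9.63
131.3 ft 1.91 fr -11.93
145.7 ft 2.18 fr -14.01
160.0 ft 2.53 fr 11.88
175.6 ft 4.03 fr 14.95
191.7 ft 5.01 fr 21.33
free fc 4.62 A 3.39 phi -9.7 deg -> target q 189.7
res [-0.7  0.7  0.1 -0.5  0.6  0.2  0.1 -0.6  0.2 -0.1 -0.4  0.2  0.3]
fc=4.3 fc 4.30 A 2.99 phi -9.5 deg -> target q 189.5
```

Call:
servo_tool --commands "1 0 -0.0024 -0.0020 0; 1 0 -0.0046 -0.0040 0; 1 0 -0.0068 -0.0062 0; 1 0 -0.0088 -0.0085 0; 1 0 -0.0106 -0.0109 0; 1 0 -0.0124 -0.0134 0"

```text
clock: 12.83
eef_pos: [0.4635, 0.0831, 0.1957]
eef_rot: [0.798, 0.602, 0.0, -0.0]
wrist_force: [-2.1, 6.3, -9.0]
grip_width: 0.267
gripper_force: 30.0
```

Call:
servo_tool --commands "1 0 -0.0017 -0.0026 0; 1 0 -0.0032 -0.0052 0; 1 0 -0.0046 -0.0079 0; 1 0 -0.0059 -0.0107 0; 1 0 -0.0071 -0.0135 0; 1 0 -0.0082 -0.0164 0"

```text
clock: 13.33
eef_pos: [0.4557, 0.0854, 0.2123]
eef_rot: [0.798, 0.602, 0.0, -0.0]
wrist_force: [-1.3, 6.4, -8.0]
grip_width: 0.268
gripper_force: 30.0
```

Call:
servo_tool --commands "1 0 -0.0009 -0.0029 0; 1 0 -0.0017 -0.0059 0; 1 0 -0.0024 -0.0088 0; 1 0 -0.0030 -0.0118 0; 1 0 -0.0034 -0.0149 0; 1 0 -0.0036 -0.0179 0"

```text
clock: 13.83
eef_pos: [0.4523, 0.0864, 0.2303]
eef_rot: [0.798, 0.602, 0.0, -0.0]
wrist_force: [-2.2, 7.5, -7.0]
grip_width: 0.269
gripper_force: 30.0
```

Forces stay small, so I'll carry on round to the start.

Call:
servo_tool --commands "1 0 -0.0001 -0.0031 0; 1 0 -0.0002 -0.0061 0; 1 0 0 -0.0092 0; 1 0 0.0002 -0.0122 0; 1 0 0.0006 -0.0152 0; 1 0 0.0011 -0.0182 0"

```text
clock: 14.33
eef_pos: [0.4535, 0.086, 0.2486]
eef_rot: [0.798, 0.602, 0.0, -0.0]
wrist_force: [-0.6, 4.6, -7.2]
grip_width: 0.266
gripper_force: 30.0
```

Call:
servo_tool --commands "1 0 0.0006 -0.0030 0; 1 0 0.0014 -0.0059 0; 1 0 0.0023 -0.0089 0; 1 0 0.0034 -0.0117 0; 1 0 0.0045 -0.0146 0; 1 0 0.0058 -0.0173 0"

```text
clock: 14.83
eef_pos: [0.4592, 0.0844, 0.2659]
eef_rot: [0.798, 0.602, 0.001, 0.0]
wrist_force: [0.1, 5.9, -6.9]
grip_width: 0.271
gripper_force: 30.0
```

Call:
servo_tool --commands "1 0 0.0014 -0.0027 0; 1 0 0.0029 -0.0054 0; 1 0 0.0045 -0.0079 0; 1 0 0.0063 -0.0105 0; 1 0 0.0081 -0.0129 0; 1 0 0.0101 -0.0152 0"

```text
clock: 15.33
eef_pos: [0.4689, 0.0815, 0.2809]
eef_rot: [0.798, 0.602, 0.0, 0.0]
wrist_force: [-0.1, 5.0, -8.0]
grip_width: 0.268
gripper_force: 30.0
```

Call:
servo_tool --commands "1 0 0.0021 -0.0023 0; 1 0 0.0042 -0.0044 0; 1 0 0.0064 -0.0065 0; 1 0 0.0088 -0.0085 0; 1 0 0.0112 -0.0103 0; 1 0 0.0137 -0.0121 0"

```text
clock: 15.83
eef_pos: [0.4819, 0.0778, 0.2928]
eef_rot: [0.798, 0.602, 0.0, -0.0]
wrist_force: [0.6, 5.2, -10.1]
grip_width: 0.268
gripper_force: 30.0
```

Call:
servo_tool --commands "1 0 0.0026 -0.0017 0; 1 0 0.0052 -0.0032 0; 1 0 0.0079 -0.0046 0; 1 0 0.0107 -0.0059 0; 1 0 0.0135 -0.0071 0; 1 0 0.0164 -0.0082 0"

```text
clock: 16.33
eef_pos: [0.4975, 0.0733, 0.3008]
eef_rot: [0.798, 0.602, -0.0, -0.0]
wrist_force: [-1.4, 5.6, -10.0]
grip_width: 0.268
gripper_force: 30.0
```

Call:
servo_tool --commands "1 0 0.0029 -0.0009 0; 1 0 0.0059 -0.0017 0; 1 0 0.0088 -0.0024 0; 1 0 0.0118 -0.0030 0; 1 0 0.0149 -0.0034 0; 1 0 0.0179 -0.0036 0"

```text
clock: 16.83
eef_pos: [0.5146, 0.0683, 0.3044]
eef_rot: [0.798, 0.602, -0.0, -0.0]
wrist_force: [-3.5, 4.9, -5.5]
grip_width: 0.268
gripper_force: 30.0
```

```bash
cat >> data.txt <<'E'
0.4897 0.0755 0.1718 1.1 5.1 -15.6 1
0.4751 0.0797 0.182 -2.4 7.2 -13.6 1
0.4635 0.0831 0.1957 -2.1 6.3 -9.0 1
0.4557 0.0854 0.2123 -1.3 6.4 -8.0 1
0.4523 0.0864 0.2303 -2.2 7.5 -7.0 1
0.4535 0.086 0.2486 -0.6 4.6 -7.2 1
0.4592 0.0844 0.2659 0.1 5.9 -6.9 1
0.4689 0.0815 0.2809 -0.1 5.0 -8.0 1
0.4819 0.0778 0.2928 0.6 5.2 -10.1 1
0.4975 0.0733 0.3008 -1.4 5.6 -10.0 1
0.5146 0.0683 0.3044 -3.5 4.9 -5.5 1
E
python3 fit.py; python3 seg.py -3.5 -168.5 -15 6
```

```text
centre [0.4804919  0.23458964] rad [69.9 69.9 69.9 70.  69.9 70.  70.1 70.1 70.2 70.1 69.9 69.9 69.8 70.
 70.  70.  70.  70.  70.  70.1 70.1 70.1 70.  70. ]
11.4 ft 3.81 fr 3.41
26.6 ft 4.29 fr -0.36
41.6 ft 2.97 fr -0.90
56.7 ft 1.61 fr -3.00
71.7 ft 2.20 fr -3.47
86.8 ft 1.55 fr -4.51
101.7 ft 1.29 fr -6.13
116.7 ft 0.75 fr -9.63
131.3 ft 1.91 fr -11.93
145.7 ft 2.19 fr -14.01
160.0 ft 2.53 fr 11.88
175.6 ft 4.02 fr 14.96
191.6 ft 4.99 fr 21.33
206.2 ft 6.57 fr 14.15
221.3 ft 5.73 fr 13.06
236.3 ft 5.39 fr 8.13
251.4 ft 6.62 fr 5.41
266.5 ft 6.73 fr 4.61
281.5 ft 7.42 fr 0.37
296.5 ft 6.86 fr -1.70
311.4 ft 6.98 fr -4.17
326.1 ft 6.35 fr -7.90
341.0 ft 6.00 fr -8.51
355.9 ft 5.10 fr -5.15
free fc 4.33 A 2.90 phi -9.7 deg -> target q 189.7
res [-0.4  0.8  0.2 -0.6  0.4  0.  -0.1 -0.8  0.  -0.1 -0.4  0.4  0.6  1.4
 -0.1 -1.  -0.3 -0.4  0.2 -0.2  0.2  0.   0.3  0.1]
fc=4.3 fc 4.30 A 2.90 phi -9.7 deg -> target q 189.7
-3.5 -> -18.5 : 1 0 -0.0030 0.0003 0; 1 0 -0.0061 0.0006 0; 1 0 -0.0091 0.0012 0; 1 0 -0.0121 0.0018 0; 1 0 -0.0150 0.0026 0; 1 0 -0.0179 0.0035 0
-18.5 -> -33.5 : 1 0 -
[... 736 characters left out ...]
1 0 0.0003 0.0030 0; 1 0 0.0006 0.0061 0; 1 0 0.0012 0.0091 0; 1 0 0.0018 0.0121 0; 1 0 0.0026 0.0150 0; 1 0 0.0035 0.0179 0
-108.5 -> -123.5 : 1 0 0.0010 0.0029 0; 1 0 0.0022 0.0057 0; 1 0 0.0035 0.0085 0; 1 0 0.0049 0.0112 0; 1 0 0.0064 0.0138 0; 1 0 0.0080 0.0164 0
-123.5 -> -138.5 : 1 0 0.0017 0.0025 0; 1 0 0.0036 0.0049 0; 1 0 0.0055 0.0073 0; 1 0 0.0076 0.0095 0; 1 0 0.0097 0.0117 0; 1 0 0.0120 0.0138 0
-138.5 -> -153.5 : 1 0 0.0023 0.0020 0; 1 0 0.0047 0.0038 0; 1 0 0.0072 0.0056 0; 1 0 0.0098 0.0073 0; 1 0 0.0124 0.0088 0; 1 0 0.0151 0.0102 0
-153.5 -> -168.5 : 1 0 0.0028 0.0013 0; 1 0 0.0056 0.0025 0; 1 0 0.0084 0.0035 0; 1 0 0.0114 0.0045 0; 1 0 0.0143 0.0053 0; 1 0 0.0173 0.0059 0
```

Call:
servo_tool --commands "1 0 -0.0030 0.0003 0; 1 0 -0.0061 0.0006 0; 1 0 -0.0091 0.0012 0; 1 0 -0.0121 0.0018 0; 1 0 -0.0150 0.0026 0; 1 0 -0.0179 0.0035 0"

```text
clock: 17.33
eef_pos: [0.4981, 0.0731, 0.3011]
eef_rot: [0.798, 0.602, 0.001, 0.001]
wrist_force: [7.5, 0.9, -12.3]
grip_width: 0.269
gripper_force: 30.0
```

Call:
servo_tool --commands "1 0 -0.0029 0.0010 0; 1 0 -0.0057 0.0022 0; 1 0 -0.0085 0.0035 0; 1 0 -0.0112 0.0049 0; 1 0 -0.0138 0.0064 0; 1 0 -0.0164 0.0080 0"

```text
clock: 17.83
eef_pos: [0.4828, 0.0775, 0.2935]
eef_rot: [0.798, 0.602, 0.001, 0.001]
wrist_force: [9.0, -0.3, -9.3]
grip_width: 0.265
gripper_force: 30.0
```

Call:
servo_tool --commands "1 0 -0.0025 0.0017 0; 1 0 -0.0049 0.0036 0; 1 0 -0.0073 0.0055 0; 1 0 -0.0095 0.0076 0; 1 0 -0.0117 0.0097 0; 1 0 -0.0138 0.0120 0"

```text
clock: 18.33
eef_pos: [0.4696, 0.0814, 0.2819]
eef_rot: [0.798, 0.602, 0.001, 0.001]
wrist_force: [4.7, 0.7, -0.6]
grip_width: 0.268
gripper_force: 30.0
```

Call:
servo_tool --commands "1 0 -0.0020 0.0023 0; 1 0 -0.0038 0.0047 0; 1 0 -0.0056 0.0072 0; 1 0 -0.0073 0.0098 0; 1 0 -0.0088 0.0124 0; 1 0 -0.0102 0.0151 0"

```text
clock: 18.83
eef_pos: [0.4591, 0.0844, 0.2657]
eef_rot: [0.798, 0.602, 0.001, 0.0]
wrist_force: [5.3, 3.3, 0.0]
grip_width: 0.269
gripper_force: 30.0
```

Call:
servo_tool --commands "1 0 -0.0013 0.0028 0; 1 0 -0.0025 0.0056 0; 1 0 -0.0035 0.0084 0; 1 0 -0.0045 0.0114 0; 1 0 -0.0053 0.0143 0; 1 0 -0.0059 0.0173 0"

```text
clock: 19.33
eef_pos: [0.4534, 0.0861, 0.2484]
eef_rot: [0.798, 0.602, 0.001, 0.0]
wrist_force: [2.9, 4.6, 1.0]
grip_width: 0.27
gripper_force: 30.0
```

Call:
servo_tool --commands "1 0 -0.0005 0.0030 0; 1 0 -0.0010 0.0060 0; 1 0 -0.0012 0.0091 0; 1 0 -0.0014 0.0121 0; 1 0 -0.0014 0.0152 0; 1 0 -0.0013 0.0182 0"

```text
clock: 19.83
eef_pos: [0.4522, 0.0864, 0.2302]
eef_rot: [0.798, 0.602, 0.0, 0.0]
wrist_force: [2.9, 3.3, 1.7]
grip_width: 0.268
gripper_force: 30.0
```

Call:
servo_tool --commands "1 0 0.0003 0.0030 0; 1 0 0.0006 0.0061 0; 1 0 0.0012 0.0091 0; 1 0 0.0018 0.0121 0; 1 0 0.0026 0.0150 0; 1 0 0.0035 0.0179 0"

```text
clock: 20.33
eef_pos: [0.4556, 0.0854, 0.2123]
eef_rot: [0.798, 0.602, 0.0, 0.0]
wrist_force: [3.4, 4.9, 2.6]
grip_width: 0.266
gripper_force: 30.0
```

Call:
servo_tool --commands "1 0 0.0010 0.0029 0; 1 0 0.0022 0.0057 0; 1 0 0.0035 0.0085 0; 1 0 0.0049 0.0112 0; 1 0 0.0064 0.0138 0; 1 0 0.0080 0.0164 0"

```text
clock: 20.83
eef_pos: [0.4632, 0.0832, 0.1958]
eef_rot: [0.798, 0.602, 0.0, 0.0]
wrist_force: [1.9, 4.7, 2.4]
grip_width: 0.268
gripper_force: 30.0
```

Call:
servo_tool --commands "1 0 0.0017 0.0025 0; 1 0 0.0036 0.0049 0; 1 0 0.0055 0.0073 0; 1 0 0.0076 0.0095 0; 1 0 0.0097 0.0117 0; 1 0 0.0120 0.0138 0"

```text
clock: 21.33
eef_pos: [0.4748, 0.0798, 0.182]
eef_rot: [0.798, 0.602, 0.0, 0.0]
wrist_force: [1.4, 6.1, 4.2]
grip_width: 0.269
gripper_force: 30.0
```

Call:
servo_tool --commands "1 0 0.0023 0.0020 0; 1 0 0.0047 0.0038 0; 1 0 0.0072 0.0056 0; 1 0 0.0098 0.0073 0; 1 0 0.0124 0.0088 0; 1 0 0.0151 0.0102 0"

```text
clock: 21.83
eef_pos: [0.4893, 0.0756, 0.1718]
eef_rot: [0.798, 0.602, 0.0, -0.0]
wrist_force: [0.9, 3.7, 7.8]
grip_width: 0.268
gripper_force: 30.0
```

Call:
servo_tool --commands "1 0 0.0028 0.0013 0; 1 0 0.0056 0.0025 0; 1 0 0.0084 0.0035 0; 1 0 0.0114 0.0045 0; 1 0 0.0143 0.0053 0; 1 0 0.0173 0.0059 0"

```text
clock: 22.33
eef_pos: [0.5057, 0.0709, 0.1659]
eef_rot: [0.798, 0.602, -0.0, -0.0]
wrist_force: [-1.4, 5.5, 9.4]
grip_width: 0.266
gripper_force: 30.0
```

Call:
servo_tool --commands "1 0 0 0 0; 1 0 0 0 0; 1 0 0 0 0; 1 0 0 0 0; 1 0 0 0 0; 1 0 0 0 0"

```text
clock: 22.83
eef_pos: [0.506, 0.0708, 0.1659]
eef_rot: [0.798, 0.602, 0.0, 0.0]
wrist_force: [6.0, 2.0, -0.2]
grip_width: 0.267
gripper_force: 30.0
```

```bash
cat >> data.txt <<'E'
0.4981 0.0731 0.3011 7.5 0.9 -12.3 -1
0.4828 0.0775 0.2935 9.0 -0.3 -9.3 -1
0.4696 0.0814 0.2819 4.7 0.7 -0.6 -1
0.4591 0.0844 0.2657 5.3 3.3 0.0 -1
0.4534 0.0861 0.2484 2.9 4.6 1.0 -1
0.4522 0.0864 0.2302 2.9 3.3 1.7 -1
0.4556 0.0854 0.2123 3.4 4.9 2.6 -1
0.4632 0.0832 0.1958 1.9 4.7 2.4 -1
0.4748 0.0798 0.182 1.4 6.1 4.2 -1
0.4893 0.0756 0.1718 0.9 3.7 7.8 -1
0.5057 0.0709 0.1659 -1.4 5.5 9.4 -1
E
python3 fit.py | tail -16
python3 - <<'E'
import sys; sys.path.insert(0,'.')
from plant import *
import cv2,numpy as np
for c in("scene","top"):
    f=grab_frame(c); cv2.imwrite(f"pics/{c}9.png",f[:,:,::-1])
    for t in("ring_gauge","paste_jar","tube_block","tool_cup","crank_handle"): print(c,t,[(np.round(d["xy"]).tolist(),round(d["p"],2)) for d in pinpoint(t,c)[:1]])
s=r.state(); print(s["clock"],s["wrist_force"],s["eef_pos"],s["gripper_force"],abs(s["qd"]).max())
E
```

```text
341.6 ft -2.72 fr -13.87
327.1 ft -2.29 fr -12.55
312.4 ft -2.47 fr -3.60
296.4 ft -1.86 fr -3.74
281.4 ft -1.28 fr -1.28
266.4 ft -1.58 fr -1.97
251.4 ft -1.86 fr -2.64
236.4 ft -1.71 fr -1.76
221.4 ft -3.04 fr -2.92
206.5 ft -3.62 fr -6.91
191.7 ft -4.72 fr -8.62
free fc 4.35 A 2.88 phi -10.2 deg -> target q 190.2
res [-0.5  0.8  0.1 -0.6  0.4  0.  -0.2 -0.8  0.  -0.1 -0.4  0.4  0.5  1.4
 -0.1 -1.  -0.3 -0.4  0.2 -0.3  0.2 -0.   0.2  0.   0.3  0.1 -0.6 -0.3
  0.2 -0.  -0.   0.6 -0.2 -0.1 -0.4]
fc=4.3 fc 4.30 A 2.86 phi -10.3 deg -> target q 190.3
scene ring_gauge [([346.0, 292.0], 0.88)]
scene paste_jar [([383.0, 373.0], 0.92)]
scene tube_block [([485.0, 262.0], 0.71)]
scene tool_cup [([499.0, 295.0], 0.76)]
scene crank_handle [([350.0, 256.0], 0.63)]
top ring_gauge []
top paste_jar [([254.0, 189.0], 0.55)]
top tube_block [([187.0, 314.0], 0.81)]
top tool_cup [([180.0, 273.0], 0.81)]
top crank_handle []
23.4333 [ 5.16217625  1.98111961 -0.86878321] [0.50595584 0.07081318 0.16587807] 29.99778002500534 0.0024931829286181408
```

View pics/scene9.png

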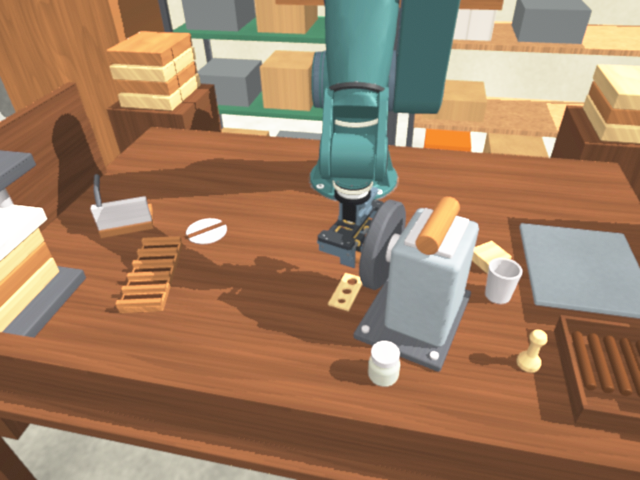

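The scene view shows the hand holding the handle at the bottom of its circle, near (350,256), and the bench items unmoved. The wheel is at 191.7°, against a fitted target of 190.2°. The arm is still and the grip is 30 N, so I'm handing in.

```bash
python3 -c "
from plant import r
print(r.close_job())"
```

```text
the job is handed in; nothing more can be done
None
```

I handed the job in with the wheel still at about 192° and the handle gripped at 30 N. The effort put the heavy side at the bottom at about 190°, so it should be within about 2° of straight down. The handle went a full turn and back to its start first, and nothing on the bench appears to have moved; no verdict came back.

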